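Fit the axle of the find-support roller

ROBOT

A 6-joint arm with a two-finger parallel gripper is mounted at the origin on the work surface. World frame = base frame: x ahead of the robot, y to its left, z up, the work surface at z = 0. Lengths are in m, angles in degrees, forces in N, time in s.
With the tool pointing down it reaches from about 0.3 to 0.775 m from the base axis. Payload 14.6 kg.
Tool frame: the origin (TCP) lies at the centre of the arm's flange, where the gripper is bolted on; the fingertips stand ahead of it and the grasp point (between the pads) lies 155 mm ahead of it (arm.tip_reach is the z of the fingertips in the tool frame, in m); z points along the fingers, y is the line along which they close (so a half turn about z gives the same grasp; the last joint's range is limited). The gripper opens to 85 mm and grips with 20 to 120 N. Pads are 22 mm wide; open, the fingers measure 114 mm over their backs; the gripper's body (76 mm by 85 mm) begins 54 mm behind the grasp point. The pads swing forward as they close: fully open they stand 13 mm farther back than shut.
Start: joints at [60.699, 17.183, 87.147, -0, 75.671, -3.816], TCP at [0.237, 0.496, 0.405] pointing down, gripper open.
Joint ranges: [-173.82, 173.82], [-45.26, 126.66], [13.44, 144.39], [-59.66, 239.66], [0, 175.72], [-146.38, 146.38]. Speed limits (degrees/s): [127.2, 127.2, 147.25, 180, 180, 180].

INTERFACE

Orientations are given as [roll, pitch, yaw] about the fixed x, y, z axes, in that order (R = Rz(yaw) Ry(pitch) Rx(roll)).
In Python, from plant import arm, imaging, ticket, finder gives the robot as it stands.
- The arm moves only by the tool arm_command, never from a script. Its argument "moves" is a list of rows, each a list of 5 numbers: the shift along the tool's x, y, z normalised to -1 to 1, where 1 is 120 mm, then the turn about the tool's z normalised to -1 to 1, where 1 is 90 degrees, then the closure in counts, from 0 (fully open) to 255 (shut). In form: [[x, y, z, roll, fingers], ...]. A call has 1 to 12 rows; each row is the pose to reach, as a shift and turn from the pose commanded when the call began, along the tool's axes at that moment; what a row does not reach only later rows make up. A row lasts 1/8 s, in which the tool goes at most 62.5 mm and 10.7 degrees, less where a joint would pass 70% of its speed; a pose out of reach is approached as far as the arm can. A call with a number of a shift or a turn outside -1 to 1 is refused whole. A call with a gripper value outside its range is refused whole. The fingers move at their own pace and stop on an object; "newtons" is the grip in N (left out, the last holds). Time passes only in rows, so rows that repeat a pose let the fingers close. It gives the time, the measured TCP pose, the force, the opening and the grip force at its end, in the units of the state.
- arm.sense(): the state, without advancing time (a new reading comes with each control period).
- imaging.camera(name): name is "scene" or "top" or "wrist"; returns a dict with "img" (384x512x3 uint8, red, green, blue), "fx", "fy", "cx", "cy" (pixels), "dist_coeffs" ([k1, k2, p1, p2, k3] as OpenCV has them; the pictures are not rectified), "world_to_cam" (4x4, takes a point from world to camera coordinates). Camera axes: x right, y down, z forward; pixel columns grow to the right and rows downward; lengths in m; the calibration is good to about 2 mm. A picture is of the moment at which its call begins. There is no depth.
- ticket.close_job(): hands the job in; it is judged then, once.
Trained networks look in a picture, given as the dict that the camera call returned (one of the last four; its "shot" number tells which), for a name from the list of things; names that differ only in an ending like _2 or _b are one class to them, and where a whole thing is asked for, a point or a joint stands for the part that bears it (a point fixed in the world has none). Each returns a list of dicts, best first, with "confidence" (0 to 1); they miss things now and then, are a little off and sometimes report something else, mostly with a low value. They report only what shows in the picture. A call takes as long as a camera call. They do not tell look-alikes from the thing itself.
- finder.search_frame(picture, label): "location" ([column, row] in pixels, amid what is visible of it).
- finder.outline_of(picture, label): "region" (384x512 bool, what is visible of it) and "location" ([column, row] in pixels, amid what is visible of it).
The state is a dict: "time_s": time; "joint_positions": joint angles; "joint_velocities": joint speeds; "effort": joint torques, N m; "position": TCP position; "tool_rot": TCP orientation; "contact_force": force on the tool from outside, world axes, zero at the start; "moment": the same for the moment, N m; "opening": finger opening in m; "grasp_force": force on a finger pad.
Only numpy, scipy, OpenCV 4.12 (cv2) and the standard library are available. Lean on these libraries where they do the work, as an engineer would, in place of code of your own. Each camera call takes 0.05 s, during which the arm holds its last target. There are 200 camera calls.

TASK

Take the orange-handled steel axle from its wooden rest and thread it through the first cheek of the roller stand, the bore of the cork roller and the second cheek, pushing it fully home until its collar meets the cheek. Let go, so that the axle lies in the stand with the roller on it, and leave the other things on the bench where they are.

Things in the scene. Friction and masses are not known exactly. Their poses are not given: they have to be found in the camera images.
- axle_grip (a point): Centre of the orange plastic handle of the loose axle, the place to grip: 50 mm long, 20 x 20 mm across, two flat sides upright at the start and nothing beneath it. The y axis points along the axle from handle to tip. Ahead of this point along y: collar's shaft-side face 30 mm, balance point about 73 mm, tip 160 mm.
- axle_mid (a point): Point on the axle's axis, 52 mm ahead of the collar's shaft-side face (82 mm ahead of the handle's centre). It coincides with stand_axis along the line of holes when the axle is fully home. Axes as axle_grip.
- axle_tip (a point): Rounded tip of the axle's shaft, on its axis. Axes as axle_grip.
- axle: The axle, one rigid part 185 mm long, 0.08 to 0.17 kg: orange handle, dark round collar 26 mm across and 5 mm thick, then a plain round steel shaft 12 mm in diameter, 130 mm long. Origin on its axis at the collar's shaft-side face, axes as axle_grip. At the start it lies level in the rest, axis 40 mm above the table, handle to the robot's right (-y), tip roughly towards the stand.
- rest: Wooden axle rest, fixed to the table: base 80 x 110 x 8 mm and two notched supports 80 mm apart and 46 mm high, in which the shaft lies. Origin at the centre of its underside, y along the axle lying in it.
- stand_axis (a point): Centre of the roller stand (fixed, same from either end), 85 mm above the table, on the line through its holes; y runs level along that line. Two aluminium cheeks 12 mm thick, 54 mm wide, 106 mm high: outer faces 52 mm, inner faces 40 mm either side of this point. Each has a through hole 17 mm in diameter on the line, chamfered 2 mm. Blue base 94 x 136 x 10 mm.
- roller_center (a point): Centre of the loose cork roller: outside diameter 44 mm, 70 mm long, bore 24 mm; y along its bore. It lies between the cheeks on two steel rails that hold its bore in line with the cheek holes, with about 5 mm play lengthwise at each end.
- roller: The cork roller itself, 0.09 kg; origin and axes as roller_center.
- amber_a_center (a point): Bystander: small amber glass bottle, 42 mm across, 75 mm tall; its centre. Leave alone.
- amber_b_center (a point): Bystander: amber glass jar, 52 mm across, 85 mm tall; its centre. Leave alone.
- dropper_center (a point): Bystander: white dropper bottle with red cap, 36 mm across, 90 mm tall; its centre. Leave alone.
- dish_center (a point): Bystander: small white bowl, 70 mm across, 30 mm tall; its centre. Leave alone.
- brush_grip (a point): Bystander: brush, 170 mm long, lying flat on the table; a point on its handle. Leave alone.
- spatula_grip (a point): Bystander: metal spatula, 160 mm long, lying flat on the table; a point on its handle. Leave alone.
- driver_grip (a point): Bystander: yellow-handled screwdriver, 170 mm long, lying flat on the table; a point on its handle. Leave alone.
Things that resemble listed ones, but are neither listed nor needed, are in the scene too. Leave any blue look-alike of the axle alone. Leave any purple or turquoise look-alike of the part that bears stand_axis alone.

How it is judged (in metres and radians):
On the way:
1. the axle's tip has passed through the first cheek into the roller's bore, in line with the holes (distance between axle_tip and stand_axis below 0.036 m and angle between the y axis of stand_axis and the y axis of axle_mid, either way round below 0.12 rad), for 0.1 s.
At the end, for the whole second after the job is handed in: Axle through both cheeks and the roller, its mid point within 7 mm of the stand's centre and within 0.08 rad of the line of holes; roller between the cheeks, centre within 12 mm of the stand's centre, in line within 0.15 rad; both at rest and released (distance between axle_mid and stand_axis below 0.007 m and angle between the y axis of stand_axis and the y axis of axle_mid, either way round below 0.08 rad and distance between roller_center and stand_axis below 0.012 m and angle between the y axis of stand_axis and the y axis of roller_center, either way round below 0.15 rad and linear speed of each of axle, roller below 0.02 m/s and contact force between the fingers and axle below 0.1 N); the robot touches nothing.
It fails at once if a bystander was moved by more than 30 mm (distance of any of amber_a_center, amber_b_center, dropper_center, dish_center, brush_grip, spatula_grip, driver_grip from where it was at the start of the episode above 0.03 m).
It also fails if it takes over 48 s, if anything falls off the work surface, if the arm or the gripper's body presses on something with over 40 N, if the wrist force passes 120 N, or if a joint passes its speed limit or range.

## Working session

There is one attempt and no reset: what is moved stays moved. The work goes in short steps, Python scripts to look and compute and a tool call to move; the robot and the scene stay as the last step left them, time stands still between calls to the robot, and variables do not carry over. Pictures are saved under pics/ and viewed, at most 10 in all, crops included, and the job is handed in when it is done.

Besides the shell and the picture viewer there is one more tool, called after "Request:" as name([rows], argument=value, ...), one row to a line, values as JSON. arm_command: Moves the arm, as the interface text tells. Its arguments: {"type":"object","properties":{"moves":{"type":"array"},"newtons":{"type":"number"}},"required":["moves"]}

```bash
mkdir -p pics; ls; cat > h.py <<'E'
import numpy as np, cv2
from plant import arm, imaging, ticket, finder
def ray(p,uv):
    K=np.array([[p['fx'],0,p['cx']],[0,p['fy'],p['cy']],[0,0,1.]])
    n=cv2.undistortPoints(np.array([[uv]],float),K,np.array(p['dist_coeffs'],float))[0,0]
    W=np.array(p['world_to_cam']);R=W[:3,:3];o=-R.T@W[:3,3]
    return o,R.T@np.array([n[0],n[1],1.])
def at_z(p,uv,z):
    o,d=ray(p,uv);return o+d*(z-o[2])/d[2]
def proj(p,X):
    K=np.array([[p['fx'],0,p['cx']],[0,p['fy'],p['cy']],[0,0,1.]])
    W=np.array(p['world_to_cam'])
    return cv2.projectPoints(np.array(X,float).reshape(-1,3),cv2.Rodrigues(W[:3,:3])[0],W[:3,3],K,np.array(p['dist_coeffs'],float))[0][:,0]
def tri(ps,uvs):
    A=np.zeros((3,3));b=np.zeros(3)
    for p,uv in zip(ps,uvs):
        o,d=ray(p,uv);d=d/np.linalg.norm(d);M=np.eye(3)-np.outer(d,d);A+=M;b+=M@o
    return np.linalg.solve(A,b)
def save(p,n): cv2.imwrite('pics/'+n,p['img'][:,:,::-1])
E
python3 - <<'E'
from h import *
np.set_printoptions(precision=3,suppress=True)
ims=[]
for n in ('top','scene'):
    p=imaging.camera(n);ims.append(p['img'])
    W=np.array(p['world_to_cam']);print(n,-W[:3,:3].T@W[:3,3],p['fx'])
    for l,z in (('axle_grip',.04),('axle_tip',.04),('axle_mid',.04),('stand_axis',.085),('roller_center',.085),('amber_a_center',.04),('amber_b_center',.04),('dropper_center',.045),('dish_center',.015),('brush_grip',.01),('spatula_grip',.01),('driver_grip',.01)):
        for r in finder.search_frame(p,l)[:3]:
            print(l,round(r['confidence'],2),np.round(r['location']),at_z(p,r['location'],z))
cv2.imwrite('pics/a.png',cv2.resize(ims[0],(800,600))[:,:,::-1]);cv2.imwrite('pics/b.png',cv2.resize(ims[1],(800,600))[:,:,::-1])
print(arm.sense(),arm.tip_reach)
E
```

```text
pics
top [ 0.411 -0.027  1.332] 364.61186455277294
axle_grip 0.64 [287. 234.] [ 0.341 -0.139  0.04 ]
axle_grip 0.6 [366. 224.] [ 0.378 -0.419  0.04 ]
axle_grip 0.46 [326. 184.] [ 0.522 -0.279  0.04 ]
axle_tip 0.79 [324. 181.] [ 0.531 -0.272  0.04 ]
axle_tip 0.76 [289. 236.] [ 0.337 -0.144  0.04 ]
axle_tip 0.73 [364. 228.] [ 0.364 -0.411  0.04 ]
axle_mid 0.8 [362. 228.] [ 0.363 -0.404  0.04 ]
axle_mid 0.62 [325. 184.] [ 0.519 -0.273  0.04 ]
axle_mid 0.48 [292. 240.] [ 0.322 -0.156  0.04 ]
stand_axis 0.92 [177. 125.] [0.72  0.247 0.085]
stand_axis 0.91 [160. 275.] [0.204 0.3   0.085]
stand_axis 0.85 [216. 173.] [0.553 0.109 0.085]
roller_center 0.66 [215. 163.] [0.589 0.114 0.085]
amber_a_center 0.61 [292. 120.] [ 0.75  -0.158  0.04 ]
amber_b_center 0.76 [220. 115.] [0.77  0.103 0.04 ]
dropper_center 0.64 [388. 182.] [ 0.528 -0.5    0.045]
dish_center 0.85 [123. 194.] [0.483 0.458 0.015]
brush_grip 0.84 [177. 224.] [0.377 0.258 0.01 ]
brush_grip 0.72 [250. 142.] [ 0.676 -0.005  0.01 ]
spatula_grip 0.61 [250. 142.] [ 0.677 -0.006  0.01 ]
spatula_grip 0.49 [331. 184.] [ 0.524 -0.301  0.0
[... 1034 characters left out ...]
 0.275 0.01 ]
brush_grip 0.19 [325. 160.] [0.475 0.452 0.01 ]
spatula_grip 0.93 [309. 248.] [ 0.694 -0.027  0.01 ]
spatula_grip 0.44 [364. 227.] [0.764 0.151 0.01 ]
driver_grip 0.61 [255. 206.] [0.463 0.044 0.01 ]
{'time_s': 1.3, 'joint_positions': array([60.699, 17.184, 87.148,  0.   , 75.672, -3.816]), 'joint_velocities': array([-0.023,  0.07 , -0.007,  0.082,  0.09 , -0.02 ]), 'effort': array([ -0.   , -54.335, -36.198,  -0.   ,   0.001,  -0.   ]), 'position': array([0.237, 0.496, 0.405]), 'tool_rot': array([-179.997,   -0.   ,  154.515]), 'contact_force': array([ 0.077, -0.819, -0.137]), 'moment': array([-0.052, -0.059, -0.026]), 'grasp_force': 0.0, 'opening': 0.08542789696150992} 0.1734
```

View pics/a.png

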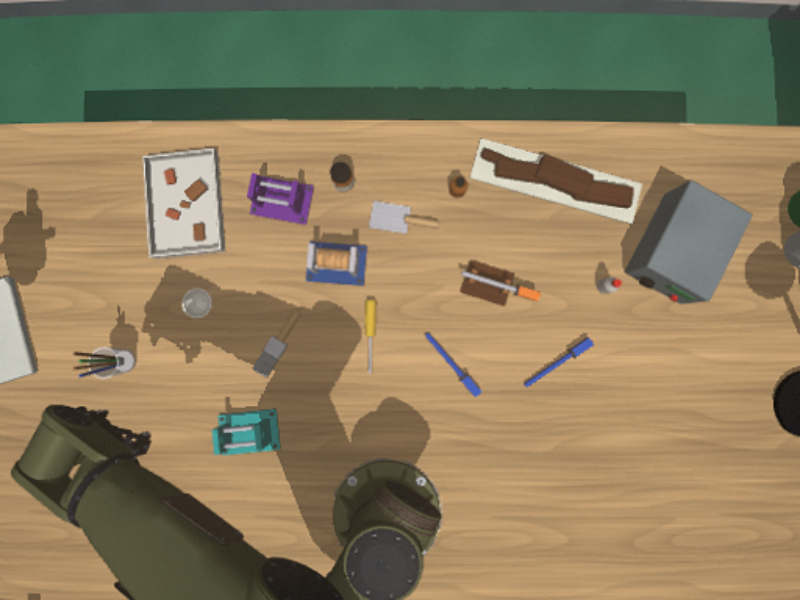

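View pics/b.png

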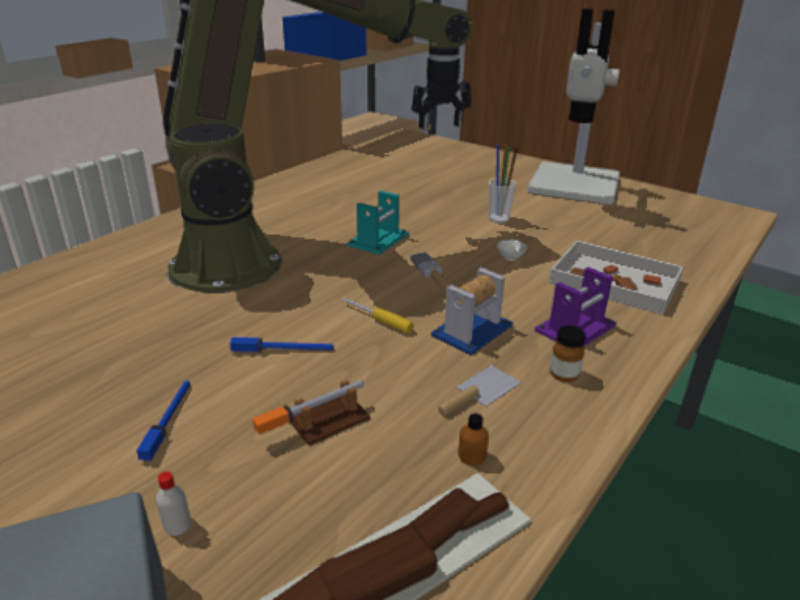

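The picture shows the orange axle handle at about (528,293) and its tip at (463,267) in the top view. The blue-based stand with the roller is at (337,263). The purple and turquoise stands and the two blue axles are look-alikes. I'm moving above the axle.

Request:
arm_command([
  [-0.33,-0.33,0,0,0],
  [-0.67,-0.67,0,0,0],
  [-1,-1,0,0,0],
])

```text
time_s: 1.68
position: [0.2935, 0.3349, 0.4047]
tool_rot: [180.0, 0.0, 154.5]
contact_force: [0.8, 0.1, 0.6]
opening: 0.0858
grasp_force: 0.0
```

Request:
arm_command([
  [-0.33,-0.33,0,0,0],
  [-0.67,-0.67,0,0,0],
  [-1,-1,0,0,0],
])

```text
time_s: 2.05
position: [0.3502, 0.1748, 0.405]
tool_rot: [180.0, 0.0, 154.5]
contact_force: [0.2, 0.2, -0.0]
opening: 0.0851
grasp_force: 0.0
```

Request:
arm_command([
  [-0.33,-0.33,0,0,0],
  [-0.67,-0.67,0,0,0],
  [-1,-1,0,0,0],
])

```text
time_s: 2.42
position: [0.4069, 0.0147, 0.405]
tool_rot: [180.0, 0.0, 154.5]
contact_force: [-0.2, 1.0, -0.7]
opening: 0.0854
grasp_force: 0.0
```

Request:
arm_command([
  [-0.33,-0.33,0,0.11,0],
  [-0.67,-0.67,0,0.22,0],
  [-1,-1,0,0.33,0],
  [-1,-1,0,0.44,0],
  [-1,-1,0,0.55,0],
  [-1,-1,0,0.66,0],
  [-1,-1,0,0.77,0],
  [-1,-1,0,0.88,0],
  [-1,-1,0,0.96,0],
  [-1,-1,0,0.96,0],
])

```text
time_s: 3.68
position: [0.4634, -0.1433, 0.4047]
tool_rot: [180.0, 0.0, 68.2]
contact_force: [0.2, 0.3, -0.3]
opening: 0.0854
grasp_force: 0.0
```

```bash
python3 - <<'E'
from h import *
np.set_printoptions(precision=3,suppress=True)
s=arm.sense();print(s['time_s'],s['position'],s['tool_rot'])
ps=[imaging.camera(n) for n in('top','scene','wrist')]
W=np.array(ps[2]['world_to_cam']);print(-W[:3,:3].T@W[:3,3],W[:3,:3],ps[2]['fx'])
for p in ps:
    h=cv2.cvtColor(p['img'],cv2.COLOR_RGB2HSV)
    m=cv2.inRange(h,(6,190,150),(16,255,255))
    n,l,st,c=cv2.connectedComponentsWithStats(m)
    for i in range(1,n):
        if st[i,4]>15: print(st[i],c[i],at_z(p,c[i],.04))
save(ps[2],'w1.png')
im=ps[0]['img'][140:210,170:350];cv2.imwrite('pics/t1.png',cv2.resize(im,(800,311),interpolation=cv2.INTER_CUBIC)[:,:,::-1])
E
```

```text
3.675 [ 0.463 -0.143  0.405] [179.999   0.003  68.163]
[ 0.494 -0.065  0.374] [[ 0.929 -0.37   0.   ]
 [-0.349 -0.878  0.328]
 [-0.121 -0.305 -0.945]] 316.5205962587523
[162 261  22  12 119] [172.286 266.193] [ 0.5   -0.316  0.04 ]
[335 270  12  32 298] [339.305 286.023] [ 0.503 -0.328  0.04 ]
```

View pics/w1.png

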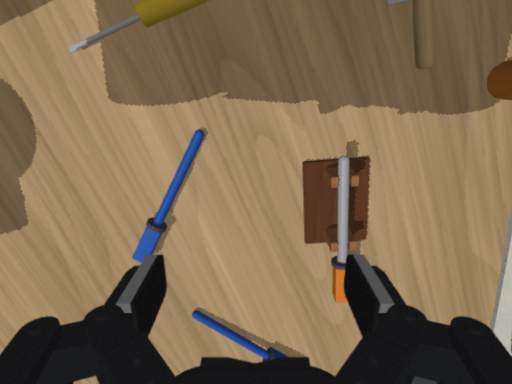

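View pics/t1.png

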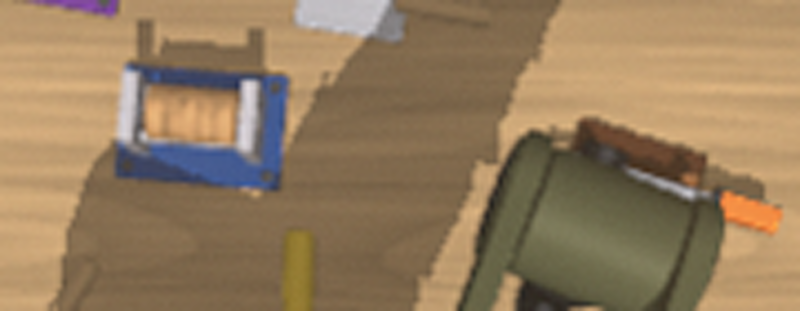

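The wrist view shows the axle upright in the picture: tip about (344,157), collar (341,263), orange handle below it, partly behind a finger. The stand lies at the upper left of the top crop. I'm computing the axle pose and the stand pose.

```bash
python3 - <<'E'
from h import *
np.set_printoptions(precision=4,suppress=True)
p=imaging.camera('wrist')
g=p['img'].astype(int)
# shaft: rows, bright greyish columns near 344
mid=[]
for r in range(165,255,6):
    row=g[r,325:362];sat=row.max(1)-row.min(1);ok=np.where((sat<30)&(row.mean(1)>75))[0]
    if len(ok)>2: mid.append((325+ok.mean(),r,len(ok)))
mid=np.array(mid);print(mid[:,0],mid[:,2])
P=np.array([at_z(p,m[:2],.04) for m in mid]);d=P[0]-P[-1];yaw=np.degrees(np.arctan2(d[1],d[0]));print('yaw',yaw)
tip=at_z(p,(344,157),.043);col=at_z(p,(341,257),.044)
h=cv2.cvtColor(p['img'],cv2.COLOR_RGB2HSV);m=cv2.inRange(h,(6,190,150),(18,255,255));ys,xs=np.where(m);print('orange',xs.min(),xs.max(),ys.min(),ys.max())
print(tip,col,np.linalg.norm(tip-col))
u=d/np.linalg.norm(d);print('handle centre from tip',tip-.160*u,'from col',col-.035*u)
s=arm.sense();print(s['position'],s['tool_rot'])
# stand from top + scene
t=imaging.camera('top');sc=imaging.camera('scene')
for q in(t,sc):
  for l in('stand_axis','roller'):
    for r in finder.outline_of(q,l)[:4]:
        ys,xs=np.where(r['region']);print(l,round(r['confidence'],2),np.round(r['location'],1),xs.min(),xs.max(),ys.min(),ys.max(),at_z(q,r['location'],.085))
E
```

```text
[343.5 343.  343.5 343.5 343.  343.  343.  343.  342.5 342.  342.5 342.
 342.  342.5 342.5] [12. 11. 10. 10. 11. 11. 11. 11. 10. 11. 10. 11. 11. 10. 10.]
yaw 72.91918542723118
orange 335 346 270 301
[ 0.5541 -0.1704  0.043 ] [ 0.5161 -0.2859  0.044 ] 0.12160054124087537
handle centre from tip [ 0.5071 -0.3234  0.043 ] from col [ 0.5059 -0.3194  0.044 ]
[ 0.4634 -0.1434  0.4047] [-179.9995    0.0004   68.2369]
stand_axis 0.64 [157.3 274.3] 136 178 262 290 [0.2062 0.3078 0.085 ]
stand_axis 0.64 [219.7 111.8] 212 226 104 122 [0.7677 0.0987 0.085 ]
stand_axis 0.63 [176.  127.1] 157 200 111 141 [0.7138 0.2503 0.085 ]
stand_axis 0.55 [219.5 173.1] 196 234 154 182 [0.5533 0.0974 0.085 ]
roller 0.54 [212.9 166.9] 203 224 158 171 [0.5747 0.1203 0.085 ]
stand_axis 0.89 [244.1 144.9] 223 260 122 162 [0.2642 0.2408 0.085 ]
stand_axis 0.85 [376.9 196.8] 344 392 171 218 [0.7673 0.2001 0.085 ]
stand_axis 0.73 [299.6 202.9] 276 327 172 227 [0.6173 0.0392 0.085 ]
roller 0.79 [306.9 184.3] 298 315 176 193 [0.5796 0.1385 0.085 ]
```

Request:
arm_command([
  [-0.3,0.3,0,0,0],
  [-0.6,0.6,0.2,0,0],
  [-0.9,0.884,0.5,0,0],
])

```text
time_s: 4.55
position: [0.5222, -0.2847, 0.3448]
tool_rot: [179.9, 0.0, 68.1]
contact_force: [0.3, 0.4, -0.0]
opening: 0.0854
grasp_force: 0.0
```

Request:
arm_command([
  [-0.347,0,0,-0.052,0],
  [-0.347,0,0.3,-0.052,0],
  [-0.347,0,0.3,-0.052,0],
])

```text
time_s: 4.92
position: [0.5056, -0.3218, 0.3063]
tool_rot: [-179.7, -0.1, 72.8]
contact_force: [-0.6, -0.1, -0.2]
opening: 0.0855
grasp_force: 0.0
```

```bash
python3 - <<'E'
from h import *
np.set_printoptions(precision=4,suppress=True)
p=imaging.camera('wrist');save(p,'w2.png')
s=arm.sense();print(s['position'],s['tool_rot'])
h=cv2.cvtColor(p['img'],cv2.COLOR_RGB2HSV);m=cv2.inRange(h,(6,190,150),(18,255,255))
n,l,st,c=cv2.connectedComponentsWithStats(m);i=1+st[1:,4].argmax();print(st[i],c[i],at_z(p,c[i],.05))
x=s['position'];y=np.radians(s['tool_rot'][2]);
print('expected grasp px',proj(p,[x[0],x[1],.04]), proj(p,[x[0]+.1*np.cos(y),x[1]+.1*np.sin(y),.04]))
E
```

```text
[ 0.5061 -0.3217  0.3084] [-179.8996   -0.0354   72.7962]
[ 248  168   25   59 1126] [258.7975 202.1075] [ 0.5058 -0.3239  0.05  ]
expected grasp px [[258.2388 194.8687]] [[258.6682  58.4284]]
```

View pics/w2.png

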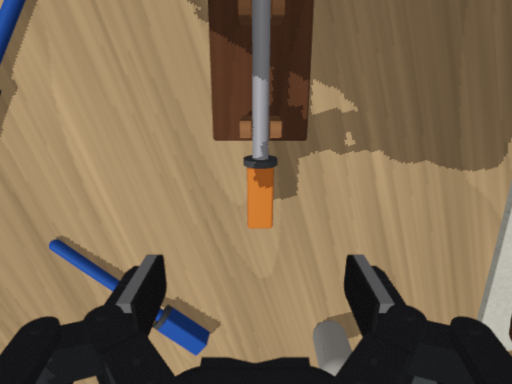

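The orange handle is centred at (259,202), in line with the predicted grasp column 258, so I'm descending and gripping.

Request:
arm_command([
  [-0.015,0,0.4,0.008,0],
  [-0.015,0,0.75,0.008,0],
  [-0.015,0,0.94,0.008,0],
  [-0.015,0,0.94,0.008,0],
  [-0.015,0,0.94,0.008,255],
  [-0.015,0,0.94,0.008,255],
  [-0.015,0,0.94,0.008,255],
  [-0.015,0,0.94,0.008,255],
  [-0.015,0,0.94,0.008,255],
  [-0.015,0,0.94,0.008,255],
], newtons=90)

```text
time_s: 6.22
position: [0.5057, -0.3235, 0.1963]
tool_rot: [180.0, 0.0, 72.1]
contact_force: [0.7, 0.9, 5.3]
opening: 0.0189
grasp_force: 88.5
```

Request:
arm_command([
  [0,0,0,0,255],
  [0,0,0,0,255],
  [0,0,-0.2,0,255],
  [0,0,-0.5,0,255],
  [0,0,-0.9,0,255],
  [0,0,-0.9,0,255],
])

```text
time_s: 6.98
position: [0.5058, -0.3237, 0.3073]
tool_rot: [179.7, 0.1, 72.1]
contact_force: [0.1, 0.5, -2.1]
opening: 0.0185
grasp_force: 90.0
```

```bash
python3 - <<'E'
from h import *
np.set_printoptions(precision=4,suppress=True)
s=arm.sense();print(s['position'],s['tool_rot'],s['contact_force'],s['moment'],s['opening'],s['grasp_force'],s['joint_positions'])
p=imaging.camera('wrist');save(p,'w3.png')
x=np.array(s['position']);y=np.radians(s['tool_rot'][2]);u=np.array([np.cos(y),np.sin(y),0])
g=x-[0,0,.155]
for k in(0,.025,.03,.16):print(k,proj(p,g+k*u))
# stand, top
t=imaging.camera('top');sc=imaging.camera('scene')
im=t['img'][140:200,180:250];
a=cv2.resize(im,(700,600),interpolation=cv2.INTER_CUBIC);cv2.imwrite('pics/t2.png',a[:,:,::-1])
E
```

```text
[ 0.5058 -0.3237  0.3073] [179.6944   0.1114  72.078 ] [ 0.1331  0.4603 -2.1002] [-0.0876  0.0577 -0.0277] 0.018509812049723545 89.99569773674011 [-36.1083  28.7608  84.5166  -0.0114  66.3974 -18.1821]
0 [[255.3525 276.1006]]
0.025 [[255.3918 226.6549]]
0.03 [[255.4002 216.0134]]
0.16 [[ 255.6774 -178.7852]]
```

View pics/w3.png

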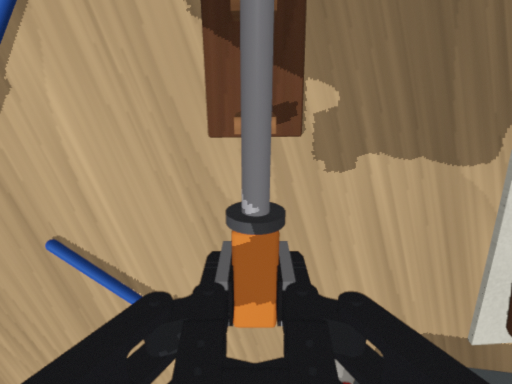

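View pics/t2.png

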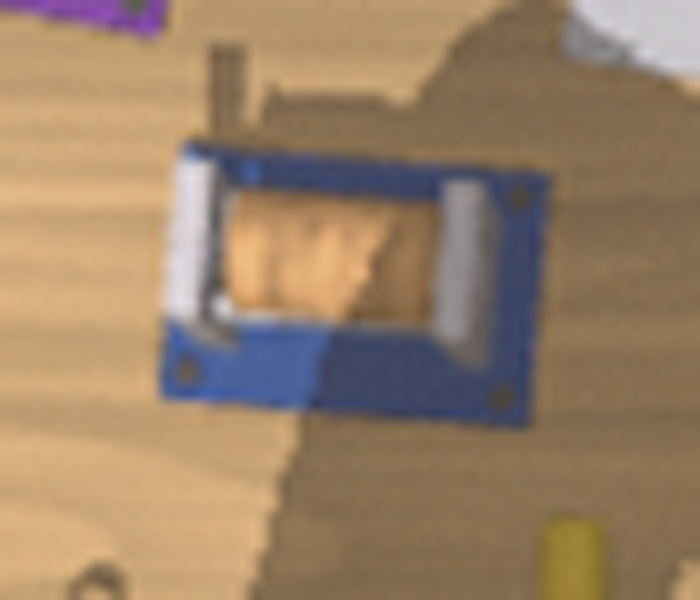

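The grip is good: the handle is centred between the pads and the shaft points straight up at column 256. The top crop shows the blue base with corners at about (185,147), (550,175), (530,427) and (163,400) on the 10x crop.

```bash
python3 - <<'E'
from h import *
np.set_printoptions(precision=4,suppress=True)
t=imaging.camera('top')
c=np.array([[185,147],[550,175],[530,427],[163,400]])/10-.45+[180,140]
P=np.array([at_z(t,q,.01) for q in c]);print(P,P.mean(0))
a=(P[0]-P[1])+(P[3]-P[2]);b=(P[0]-P[3])+(P[1]-P[2]);print(np.degrees(np.arctan2(a[1],a[0])),np.degrees(np.arctan2(b[1],b[0]))+90,np.linalg.norm(a)/2,np.linalg.norm(b)/2)
E
```

```text
[[0.6311 0.1841 0.01  ]
 [0.6209 0.0503 0.01  ]
 [0.5285 0.057  0.01  ]
 [0.5381 0.191  0.01  ]] [0.5796 0.1206 0.01  ]
85.79085843691881 85.7935913119263 0.13425806856334935 0.09295939393545406
```

Request:
arm_command([
  [0.3,-0.12,-0.25,0,255],
  [0.65,-0.26,-0.25,0,255],
  [0.993,-0.396,-0.25,0,255],
])

```text
time_s: 7.55
position: [0.4966, -0.1942, 0.3327]
tool_rot: [-179.9, -0.0, 72.1]
contact_force: [0.7, 0.4, -0.8]
opening: 0.0185
grasp_force: 90.0
```

Request:
arm_command([
  [0.33,-0.13,-0.25,0,255],
  [0.66,-0.26,-0.25,0,255],
  [0.993,-0.396,-0.25,0,255],
])

```text
time_s: 7.92
position: [0.4881, -0.0662, 0.3629]
tool_rot: [-179.9, 0.0, 72.1]
contact_force: [0.4, 0.0, -2.5]
opening: 0.0184
grasp_force: 90.0
```

Request:
arm_command([
  [0.33,-0.13,-0.25,-0.076,255],
  [0.66,-0.26,-0.25,-0.152,255],
  [0.993,-0.396,-0.25,-0.152,255],
  [0.993,-0.396,-0.25,-0.152,255],
  [0.993,-0.396,-0.25,-0.152,255],
])

```text
time_s: 8.55
position: [0.48, 0.0603, 0.393]
tool_rot: [-179.9, 0.0, 85.8]
contact_force: [-0.6, -0.2, -1.3]
opening: 0.0182
grasp_force: 89.9
```

```bash
python3 - <<'E'
from h import *
np.set_printoptions(precision=4,suppress=True)
s=arm.sense();print(s['position'],s['tool_rot'],s['contact_force'])
p=imaging.camera('wrist');save(p,'w4.png')
C=np.array([.5796,.1206,0]);y=np.radians(85.8);u=np.array([np.cos(y),np.sin(y),0]);v=np.array([np.sin(y),-np.cos(y),0])
im=p['img'].copy()
pts=[]
for a in(-.052,-.04,.04,.052):
    for b in(-.027,.027): pts.append(C+a*u+b*v+[0,0,.106])
for a in(-.068,.068):
    for b in(-.047,.047): pts.append(C+a*u+b*v+[0,0,.01])
q=proj(p,pts);print(q)
x0=int(max(0,q[:,0].min()-40));x1=int(min(512,q[:,0].max()+40));y0=int(max(0,q[:,1].min()-40));y1=int(min(384,q[:,1].max()+40));print(x0,y0,x1,y1)
k=min(800/(x1-x0),600/(y1-y0));a=cv2.resize(im[y0:y1,x0:x1],None,fx=k,fy=k,interpolation=cv2.INTER_CUBIC)
for e in q:
    c=((e-[x0,y0]+.5)*k).astype(int);cv2.drawMarker(a,tuple(int(i) for i in c),(255,0,0),cv2.MARKER_CROSS,9,1)
print(k,a.shape);cv2.imwrite('pics/w4c.png',a[:,:,::-1])
E
```

```text
[0.48   0.0603 0.393 ] [-179.9088    0.0241   85.7681] [-0.6055 -0.2356 -1.3143]
[[337.772  169.0836]
 [401.7093 169.1708]
 [338.9964 155.0109]
 [403.8638 155.1576]
 [347.848   49.8663]
 [419.4041  50.5823]
 [349.2783  32.2493]
 [421.9084  33.0849]
 [298.324  160.5895]
 [380.3783 160.6989]
 [304.0487  28.7561]
 [396.8483  29.5261]]
258 0 461 209
2.8708133971291865 (600, 583, 3)
```

View pics/w4c.png

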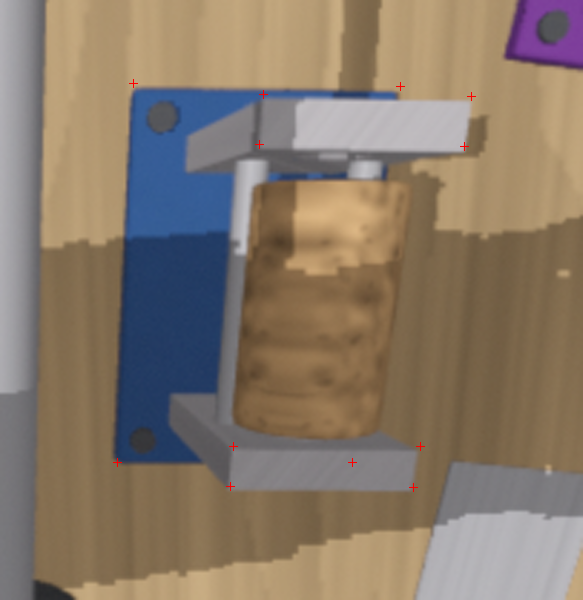

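The overlay fits: the predicted cheek corners lie within about 1–2 pixels of the real ones (lower cheek edge rows 447 to 490, upper 100 to 152 in the crop). The stand centre is therefore near (0.5796, 0.1195), yaw 85.9. I'm going to the pre-insertion pose.

Request:
arm_command([
  [-0.4,0.1,0,0,255],
  [-0.8,0.3,0.2,0,255],
  [-0.8,0.4,0.4,0,255],
])

```text
time_s: 8.98
position: [0.5211, -0.0426, 0.3449]
tool_rot: [180.0, 0.0, 85.5]
contact_force: [0.7, 0.6, -2.0]
opening: 0.0186
grasp_force: 90.0
```

Request:
arm_command([
  [-0.3,0.2,0.2,0,255],
  [-0.578,0.396,0.5,0,255],
  [-0.578,0.396,0.867,0,255],
  [-0.578,0.396,0.867,0,255],
  [-0.578,0.396,0.867,0,255],
])

```text
time_s: 9.6
position: [0.5632, -0.1118, 0.2434]
tool_rot: [179.9, 0.0, 85.7]
contact_force: [-0.3, 0.1, -0.3]
opening: 0.0188
grasp_force: 89.8
```

```bash
cat > look.py <<'E'
from h import *
import sys
np.set_printoptions(precision=4,suppress=True)
s=arm.sense();print(s['time_s'],s['position'],s['tool_rot'],s['contact_force'],s['joint_positions'])
C=np.array([.5796,.1195,.085]);y=np.radians(85.9);u=np.array([np.cos(y),np.sin(y),0]);v=np.array([np.sin(y),-np.cos(y),0])
x=np.array(s['position']);g=x-[0,0,.156];ty=np.radians(s['tool_rot'][2]);tu=np.array([np.cos(ty),np.sin(ty),0])
d=g-C;print('along %.1f lateral %.1f z %.1f mm, yaw err %.2f'%(d@u*1e3,d@v*1e3,d[2]*1e3,s['tool_rot'][2]-85.9))
out=[]
for n in('scene','wrist'):
    p=imaging.camera(n);im=p['img'].copy()
    L=[g+k*tu for k in np.linspace(.03,.16,14)]
    hole=[C-.052*u+.0085*(np.cos(a)*v+np.sin(a)*np.array([0,0,1])) for a in np.linspace(0,6.28,9)]
    top=[C+a*u+b*v+[0,0,.021] for a in(-.052,-.04,.04,.052) for b in(-.027,.027)]
    qs=[proj(p,L),proj(p,hole),proj(p,top)]
    if n=='scene': c=qs[1].mean(0)+[-20,10];w,h,k=110,90,6
    else: c=np.array([256,160]);w,h,k=200,320,1.9
    x0,y0=int(max(0,c[0]-w/2)),int(max(0,c[1]-h/2))
    a=cv2.resize(im[y0:y0+h,x0:x0+w],None,fx=k,fy=k,interpolation=cv2.INTER_CUBIC)
    for q,col in zip(qs,((255,0,0),(0,255,0),(255,255,0))):
        for e in q:
            cv2.circle(a,tuple(int(i) for i in (e-[x0,y0]+.5)*k),1,col,-1)
    out.append(a)
    if n=='wrist':
        for r in (0,20,40,60,80,100,120):
            row=p['img'][r,215:300].astype(int);sat=row.max(1)-row.min(1);ok=np.where((sat<14))[0]
            print(r,(215+ok.mean(),len(ok)) if len(ok) else None,end=' ')
a,b=out
b=b[:min(540,b.shape[0])]
cv2.imwrite('pics/'+sys.argv[1]+'s.png',a[:,:,::-1]);cv2.imwrite('pics/'+sys.argv[1]+'w.png',b[:,:,::-1])
E
python3 look.py l1
```

```text
9.6 [ 0.5632 -0.1118  0.2434] [179.9108   0.0176  85.7326] [-0.256   0.1332 -0.3239] [-14.8834  30.4773  91.5418  -0.001   57.89   -10.6155]
along -231.9 lateral 0.2 z 2.4 mm, yaw err -0.17
0 (np.float64(256.5), 34) 20 (np.float64(256.5), 32) 40 (np.float64(256.5), 32) 60 (np.float64(256.5), 32) 80 (np.float64(256.0), 31) 100 (np.float64(256.0), 31) 120 (np.float64(255.5), 30)
```

View pics/l1s.png

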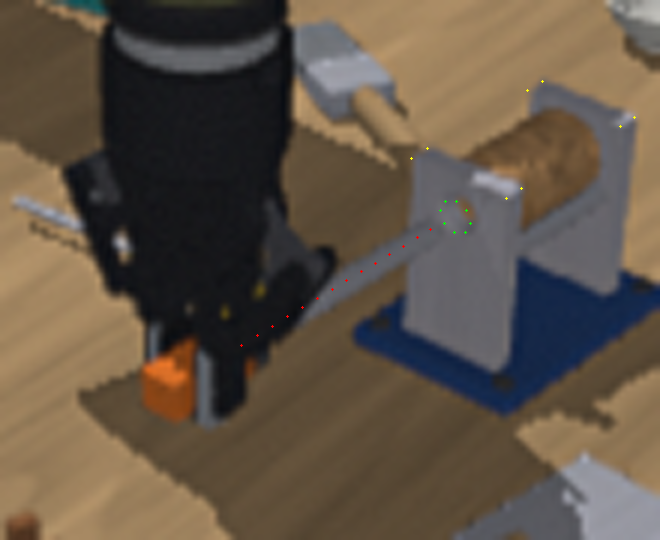

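The scene crop shows the tip just short of the near cheek. The predicted axis (red) lies on the shaft, and the hole circle (green) lies on the real hole at (457,215). I'm correcting the yaw and letting the arm settle.

Request:
arm_command([
  [0,0,0,-0.005,255],
  [0,0,0,-0.005,255],
])

```text
time_s: 9.95
position: [0.563, -0.1113, 0.2426]
tool_rot: [179.9, 0.0, 86.2]
contact_force: [0.3, -0.3, -1.3]
opening: 0.0186
grasp_force: 89.9
```

```bash
python3 look.py l2; python3 - <<'E'
from h import *
# shaft axis in scene image near the tip vs hole
p=imaging.camera('scene');s=arm.sense();x=np.array(s['position']);ty=np.radians(s['tool_rot'][2]);tu=np.array([np.cos(ty),np.sin(ty),0])
for k in(.09,.105,.12,.135,.15):
    q=x-[0,0,.156]+k*tu;a=proj(p,q)[0];
    col=int(round(a[0]));r0=int(a[1])
    print(k,a.round(1),[int(p['img'][r,col].astype(int).max()-p['img'][r,col].min()) for r in range(r0-7,r0+9)],[int(p['img'][r,col].mean()) for r in range(r0-7,r0+9)], proj(p,q+[0,0,.006])[0].round(1))
E
```

```text
9.95 [ 0.563  -0.1113  0.2426] [179.9338   0.0144  86.2349] [ 0.2988 -0.2832 -1.2906] [-14.8399  30.5184  91.6072  -0.0016  57.8066 -11.0739]
along -231.4 lateral -0.1 z 1.6 mm, yaw err 0.33
0 (np.float64(256.5), 34) 20 (np.float64(256.5), 32) 40 (np.float64(256.5), 32) 60 (np.float64(256.5), 32) 80 (np.float64(256.0), 31) 100 (np.float64(256.0), 31) 120 (np.float64(255.5), 30) 0.09 [271.7 206. ] [24, 4, 3, 3, 2, 6, 6, 7, 8, 4, 18, 39, 40, 40, 41, 39] [52, 26, 22, 22, 34, 64, 94, 99, 100, 91, 75, 74, 75, 76, 79, 77] [271.8 204.1]
0.105 [275.3 203.8] [35, 36, 37, 39, 39, 25, 6, 8, 9, 9, 4, 18, 40, 40, 42, 42] [70, 70, 72, 73, 72, 75, 86, 96, 98, 98, 91, 78, 74, 75, 77, 80] [275.4 201.9]
0.12 [278.8 201.6] [37, 38, 39, 41, 35, 10, 7, 9, 8, 9, 4, 35, 42, 39, 42, 36] [74, 74, 76, 75, 75, 76, 88, 97, 99, 98, 87, 76, 73, 77, 78, 73] [278.9 199.7]
0.135 [282.2 199.4] [38, 38, 40, 40, 39, 19, 6, 9, 8, 9, 3, 36, 42, 39, 42, 32] [73, 74, 74, 76, 74, 75, 87, 95, 99, 97, 87, 73, 72, 75, 76, 70] [282.3 197.5]
0.15 [285.6 197.3] [6, 6, 6, 7, 6, 6, 7, 6, 7, 7, 5, 6, 7, 7, 6, 7] [102, 102, 102, 102, 100, 91, 92, 96, 97, 95, 94, 100, 102, 100, 102, 102] [285.7 195.4]
```

Request:
arm_command([
  [0,0,0.013,0,255],
  [0,0,0.013,0,255],
  [0.1,0,0.013,0,255],
  [0.2,0,0.013,0,255],
  [0.28,0.001,0.013,0,255],
  [0.35,0.002,0.013,0,255],
  [0.42,0.003,0.013,0,255],
  [0.5,0.003,0.013,0,255],
  [0.5,0.003,0.013,0,255],
])

```text
time_s: 11.22
position: [0.5673, -0.051, 0.2403]
tool_rot: [180.0, -0.0, 86.3]
contact_force: [-0.3, -1.2, -1.6]
opening: 0.0185
grasp_force: 89.9
```

```bash
python3 look.py l3; python3 -c "
from h import *
s=arm.sense();print(s['contact_force'],s['moment'])"
```

```text
11.225 [ 0.5673 -0.051   0.2403] [179.9986  -0.0008  86.2508] [-0.2526 -1.1646 -1.6177] [-8.8168 30.257  92.4029  0.0011 57.3387 -5.0682]
along -170.9 lateral -0.1 z -0.7 mm, yaw err 0.35
0 (np.float64(257.0), 85) 20 (np.float64(256.5), 32) 40 (np.float64(256.5), 32) 60 (np.float64(256.5), 32) 80 (np.float64(256.0), 31) 100 (np.float64(256.0), 31) 120 (np.float64(256.0), 29) [ 0.22379887 -0.12726127 -0.92910363] [-0.1423226   0.03192814 -0.03959359]
```

The tip is through the first cheek with no contact force. I'm continuing.

Request:
arm_command([
  [0.1,0.001,-0.004,0,255],
  [0.2,0.002,-0.004,0,255],
  [0.28,0.002,-0.004,0,255],
  [0.34,0.003,-0.004,0,255],
  [0.4,0.003,-0.004,0,255],
  [0.46,0.003,-0.004,0,255],
  [0.54,0.004,-0.004,0,255],
  [0.62,0.004,-0.004,0,255],
  [0.67,0.004,-0.004,0,255],
  [0.67,0.004,-0.004,0,255],
])

```text
time_s: 12.58
position: [0.5731, 0.029, 0.2407]
tool_rot: [-180.0, 0.0, 86.2]
contact_force: [0.3, 0.1, -1.3]
opening: 0.0182
grasp_force: 89.9
```

```bash
python3 look.py l4; python3 -c "
from h import *
s=arm.sense();print(s['contact_force'],s['moment'])"
```

```text
12.575 [0.5731 0.029  0.2407] [-179.9967    0.001    86.2387] [ 0.3173  0.0529 -1.3214] [-0.7585 30.6744 91.6595 -0.0009 57.6694  3.0033]
along -90.7 lateral -0.0 z -0.3 mm, yaw err 0.34
0 None 20 None 40 None 60 None 80 None 100 None 120 None [-0.61063984  0.21983602 -1.42098048] [-0.08167841 -0.04163953 -0.03525049]
```

Request:
arm_command([
  [0.03,0,0,0,255],
  [0.05,0,0,0,255],
  [0.06,0,0,0,255],
  [0.067,0,0,0,255],
  [0.067,0,0,0,255],
])

```text
time_s: 13.3
position: [0.5736, 0.0357, 0.2408]
tool_rot: [-180.0, 0.1, 86.2]
contact_force: [-1.6, -10.5, -0.8]
opening: 0.0185
grasp_force: 90.2
```

Request:
arm_command([
  [0.008,0,0,0,255],
  [0.008,0,0,0,255],
])

```text
time_s: 13.55
position: [0.5736, 0.036, 0.2408]
tool_rot: [-180.0, 0.2, 86.2]
contact_force: [-3.2, -16.6, 1.3]
opening: 0.0187
grasp_force: 90.3
```

The collar meets the cheek (about 17 N), at the expected position. I'm easing off, releasing and retreating straight up.

Request:
arm_command([
  [-0.01,0,0.008,0,255],
  [-0.01,0,0.012,0,255],
  [-0.01,0,0.012,0,180],
  [-0.01,0,0.012,0,100],
  [-0.01,0,0.012,0,0],
  [-0.01,0,0.012,0,0],
  [-0.01,0,0.012,0,0],
  [-0.01,0,-0.2,0,0],
  [-0.01,0,-0.5,0,0],
  [-0.01,0,-0.95,0,0],
  [-0.01,0,-0.95,0,0],
])

```text
time_s: 14.92
position: [0.5739, 0.0364, 0.359]
tool_rot: [179.6, -0.0, 86.2]
contact_force: [0.1, 0.3, -0.2]
opening: 0.0855
grasp_force: 0.0
```

```bash
python3 look.py l5
```

```text
14.925 [0.5739 0.0364 0.359 ] [179.5799  -0.0301  86.2103] [ 0.1093  0.3195 -0.1592] [-0.0168 22.5534 86.1887  0.0025 70.8367  3.7722]
along -83.3 lateral 0.2 z 118.0 mm, yaw err 0.31
0 (np.float64(257.0), 85) 20 (np.float64(257.0), 85) 40 (np.float64(224.0), 1) 60 None 80 (np.float64(255.5), 2) 100 (np.float64(255.0), 2) 120 None
```

View pics/l5s.png

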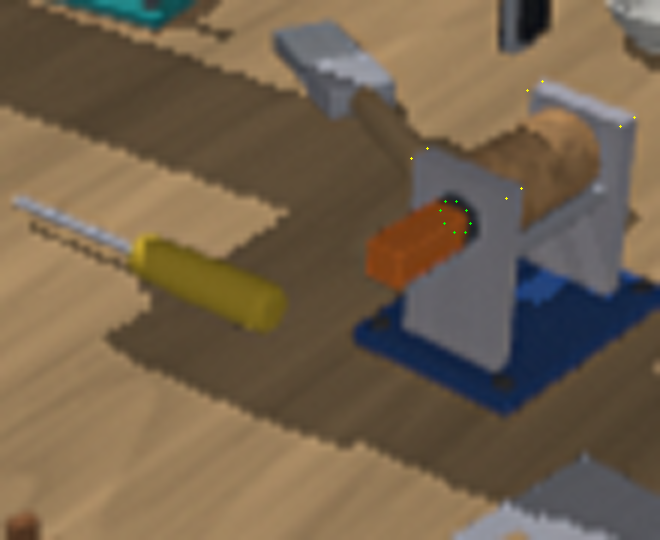

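The collar (about (462,215) in the crop) sits flush on the cheek, the roller is between the cheeks, and the gripper is clear. I'm handing in.

```bash
python3 -c "
from plant import ticket
print(ticket.close_job())"
```

```text
the job is handed in; nothing more can be done
None
```

The axle is through both cheeks and the roller with its collar against the cheek; I released it, moved the gripper clear without touching any bystander, and handed the job in at about 15 s of the 48 s limit (no verdict was returned).

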